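Sweep the loose shaft collars into the parts bay

ROBOT

A 6-joint arm with a two-finger parallel gripper is mounted at the origin on the work surface. World frame = base frame: x ahead of the robot, y to its left, z up, the work surface at z = 0. Lengths are in m, angles in degrees, forces in N, time in s.
With the tool pointing down it reaches from about 0.325 to 0.85 m from the base axis. Payload 15.5 kg.
Tool frame: the origin (TCP) lies on the centre line of the jaws, within the pads' length; the fingertips stand 8 mm ahead of it and the grasp point (between the pads) lies 11 mm behind it; z points along the fingers, y is the line along which they close (so a half turn about z gives the same grasp; the last joint's range is limited). The gripper opens to 91 mm and grips with 3 to 60 N. Pads are 32 mm wide; open, the fingers measure 118 mm over their backs; the gripper's body (76 mm by 178 mm) begins 60 mm behind the grasp point.
Start: joints at [-82.649, 28.281, 77.091, -0, 74.628, -5.472], TCP at [0.139, -0.609, 0.222] pointing down, gripper open.
Joint ranges: [-166.48, 166.48], [-47.26, 123.95], [12.59, 153.08], [-70.14, 250.14], [6.76, 159.57], [-176.63, 176.63]. Speed limits (degrees/s): [108.29, 108.29, 147.25, 172.46, 172.46, 172.46].

INTERFACE

Orientations are given as a 3x3 rotation matrix whose columns are the frame's x, y, z axes.
In Python, from rig import bot, cams, sign_off gives the robot as it stands.
- The arm moves only by the tool carry_out, never from a script. Its argument "targets" is text: rows parted by semicolons, each of 6 numbers parted by spaces: the shift along the tool's x, y, z each as a share of 0.15 m, from -1 to 1, then the turn, a rotation vector about the tool's x, y, z each as a share of 2 pi rad, from -1 to 1. A call has exactly 10 rows; each row is the pose to reach, as a shift and turn from the pose commanded when the call began, along the tool's axes at that moment, turning the shorter way round; what a row does not reach only later rows make up. A row lasts 1/8 s, in which the tool goes at most 62.5 mm and 10.7 degrees, less where a joint would pass 70% of its speed; a pose out of reach is approached as far as the arm can. A call with a number of a shift or a turn outside -1 to 1 is refused whole. A call with a gripper value outside its range is refused whole. "grip" is the finger opening in mm, from 0 to 91.2, set as the call begins (left out, the last holds). The fingers move at their own pace and stop on an object; the grip force is fixed at half the most. Time passes only in rows, so rows that repeat a pose let the fingers close, or fill a call up. It gives the time, the measured TCP pose, the force, the opening and the grip force at its end, in the units of the state.
- bot.sense(): the state, without advancing time (a new reading comes with each control period).
- cams.capture(name): name is "scene" or "top" or "wrist"; returns the picture (384x512x3 uint8, red, green, blue); there is no depth.
- cams.camera_info(name): a dict with "intrinsics" (3x3 intrinsics, pixels), "view" (4x4, takes a point from world to camera coordinates). Camera axes: x right, y up, looking along -z (the intrinsics and any distortion apply to the point x, -y, -z); pixel columns grow to the right and rows downward; lengths in m; the calibration is good to about 2 mm. A picture is of the moment at which its call begins: read the wrist's pose just before it. camera_info takes no time and is no camera call; for the wrist camera it gives the pose at the moment of the call.
- sign_off(): hands the job in; it is judged then, once.
The state is a dict: "time": time; "joint_positions": joint angles; "joint_vel": joint speeds; "joint_efforts": joint torques, N m; "eef_pos": TCP position; "tcp_rot": TCP orientation; "force": force on the tool from outside, world axes, zero at the start; "torque": the same for the moment, N m; "width": opening from 0.0 (shut) to 1.0 (fully open); "gripper_force": force on a finger pad.
Only numpy, scipy, OpenCV 4.12 (cv2) and the standard library are available. Lean on these libraries where they do the work, as an engineer would, in place of code of your own. Each camera call takes 0.05 s, during which the arm holds its last target. There are 200 camera calls.

TASK

Tidy the microscope bench: with the fingertips, sweep the three flat steel shaft collars across the bench top through the open side of the three-walled aluminium parts bay, so that all three lie flat and wholly inside it. Only slide them, do not lift or tip them, and leave everything else on the bench where it stands.

Things in the scene. Friction and masses are not known exactly. Their poses are not given: they have to be found in the camera images.
- bay: low aluminium parts bay screwed to the bench: two side walls and a back wall, 4 mm thick and 25 mm high, around an inside 160 mm wide (its x) and 110 mm deep (its y). Its floor is level with the bench top, so there is no sill. Origin at the centre of the inside, on the bench top. The open side is the whole +y side, 55 mm from the origin; the back wall's inner face is at y = -55 mm, the side walls' inner faces at x = -80 and +80 mm.
- collar1: one of three identical bare steel shaft collars: a flat ring lying on the bench, 32 mm outside diameter, 16 mm bore, 14 mm high, about 65 g, slides without rolling when pushed (dry friction). Origin at the centre of its underside; its z axis is the ring's axis.
- collar2: one of three identical bare steel shaft collars: a flat ring lying on the bench, 32 mm outside diameter, 16 mm bore, 14 mm high, about 65 g, slides without rolling when pushed (dry friction). Origin at the centre of its underside; its z axis is the ring's axis.
- collar3: one of three identical bare steel shaft collars: a flat ring lying on the bench, 32 mm outside diameter, 16 mm bore, 14 mm high, about 65 g, slides without rolling when pushed (dry friction). Origin at the centre of its underside; its z axis is the ring's axis.
- vial: closed amber glass vial with black cap, upright, 28 mm diameter, 50 mm high, loose; to be left alone. Origin at the centre of its underside.
- objective: microscope objective standing upright, a steel barrel 33 mm in diameter tapering at the top, 42 mm high, loose; to be left alone. Origin at the centre of its underside.
- post: short optical post standing upright, 13 mm steel rod on a round foot 32 mm in diameter, 50 mm high in all, loose; to be left alone. Origin at the centre of its underside.
- screwdriver: screwdriver lying on the bench beyond the collars, 160 mm long along its x axis; to be left alone. Origin under its middle: the 26 mm thick handle reaches from there to x = -80 mm, the 6 mm blade to x = +80 mm.
- dish: shallow glass dish, 70 mm diameter, 15 mm high, loose, far left part of the bench; to be left alone. Origin at the centre of its underside.
There are look-alikes about, which are no part of the job. What is shaped like the collar3 but orange, turquoise or yellow is not meant.

How it is judged:
By the outcome, as a careful person would: the job done as asked, in the order asked, and still so for the second after the job is handed in, with the robot touching nothing.
It also fails if it takes over 72 s, if anything falls off the work surface, if the arm or the gripper's body presses on something with over 40 N, if the wrist force passes 120 N, or if a joint passes its speed limit or range.

## Working session

There is one attempt and no reset: what is moved stays moved. The work goes in short steps, Python scripts to look and compute and a tool call to move; the robot and the scene stay as the last step left them, time stands still between calls to the robot, and variables do not carry over. Pictures are saved under pics/ and viewed, at most 10 in all, crops included, and the job is handed in when it is done.

Besides the shell and the picture viewer there is one more tool, called after "Request:" as name(argument=value, ...) on one line, values as JSON. carry_out: Moves the arm, as the interface text tells. Its arguments: {"type":"object","properties":{"targets":{"type":"string"},"grip":{"type":"number"}},"required":["targets"]}

```bash
mkdir -p pics
python3 - <<'E'
from rig import bot,cams
import cv2,numpy as np
s=bot.sense();print(s['time'],s['eef_pos'],s['tcp_rot'],s['width'])
for n in ['top','scene']:
    im=cams.capture(n);i=cams.camera_info(n);print(n,np.round(i['intrinsics'],2).tolist(),np.round(i['view'],4).tolist(),[k for k in i])
    cv2.imwrite(f'pics/{n}0.png',im[:,:,::-1])
E
```

```text
0.0 [ 0.1386501  -0.60904909  0.22134199] [[ 9.75056327e-01  2.21957487e-01 -1.84331582e-04]
 [ 2.21957547e-01 -9.75055596e-01  1.19702028e-03]
 [ 8.59540721e-05 -1.20807598e-03 -9.99999267e-01]] 1.0023339622861323
top [[440.83, 0.0, 243.53], [0.0, 440.83, 188.7], [0.0, 0.0, 1.0]] [[0.0235, -0.9996, 0.0139, 0.0543], [0.9945, 0.0248, 0.1016, -0.5661], [-0.1019, 0.0114, 0.9947, -0.9522], [0.0, 0.0, 0.0, 1.0]] ['intrinsics', 'view']
scene [[448.87, 0.0, 257.28], [0.0, 448.87, 196.04], [0.0, 0.0, 1.0]] [[-0.4741, 0.8804, -0.0145, 0.1953], [-0.6813, -0.3563, 0.6394, 0.3493], [0.5577, 0.313, 0.7687, -1.1681], [0.0, 0.0, 0.0, 1.0]] ['intrinsics', 'view']
```

View pics/top0.png

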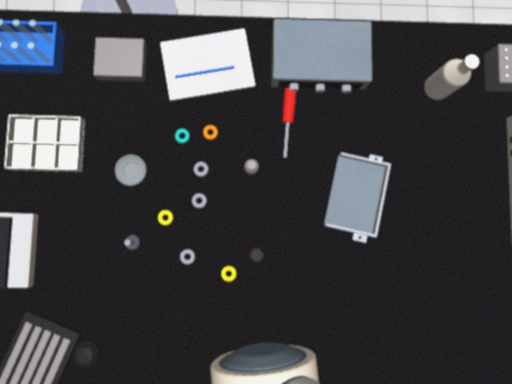

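View pics/scene0.png

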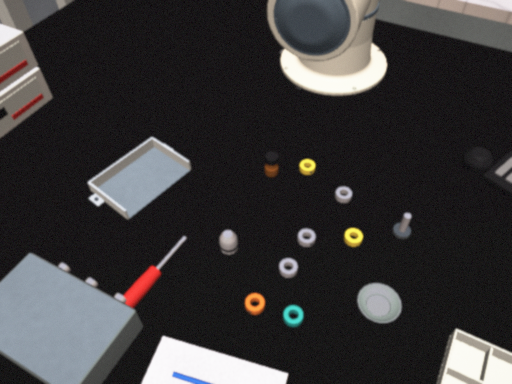

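Top view: grey collar candidates are at (201,169), (199,201) and (187,257). The look-alikes are turquoise (182,135), orange (210,132), and yellow (165,217) and (229,273). The objective is at (251,166), the vial at (257,255), the post at (132,242), and the screwdriver runs from (292,88) to (285,157). The bay is at about (358,195) with its open side to the left (+y). I choose the three bare-steel grey rings.

```bash
cat > h.py <<'E'
from rig import bot,cams
import cv2,numpy as np
def ray(n,uv,z,info=None):
    i=info or cams.camera_info(n);K=np.array(i['intrinsics']);V=np.array(i['view'])
    d=np.linalg.inv(K)@[uv[0],uv[1],1];d=V[:3,:3].T@(d*[1,-1,-1]);c=-V[:3,:3].T@V[:3,3]
    return c+d*(z-c[2])/d[2]
def proj(n,p,info=None):
    i=info or cams.camera_info(n);V=np.array(i['view']);q=V[:3,:3]@p+V[:3,3]
    u=np.array(i['intrinsics'])@(q*[1,-1,-1]);return u[:2]/u[2]
def blob(im,uv,r=14):
    u,v=uv;g=im[v-r:v+r+1,u-r:u+r+1].max(2).astype(float)
    w=np.clip(g-60,0,None)>0;w=w.astype(np.uint8)
    n,l,st,c=cv2.connectedComponentsWithStats(w);k=1+np.argmax(st[1:,4])
    cn,_=cv2.findContours((l==k).astype(np.uint8),cv2.RETR_EXTERNAL,cv2.CHAIN_APPROX_NONE)
    (x,y),rad=cv2.minEnclosingCircle(cn[0]);M=st[k]
    return (u-r+M[0]+(M[2]-1)/2,v-r+M[1]+(M[3]-1)/2),M[2],M[3]
E
python3 - <<'E'
from h import *
im=cv2.imread('pics/top0.png');info=cams.camera_info('top')
for n,uv,z in [('cA',(201,169),.008),('cB',(199,201),.008),('cC',(187,257),.008),('obj',(251,166),.021),('vial',(257,255),.03),('post',(132,242),.005),('yel1',(165,217),.008),('yel2',(229,273),.008),('or',(210,132),.008),('tq',(182,135),.008),('dish',(130,170),.008)]:
    r=20 if n=='dish' else 14
    c,w,h=blob(im,uv,r);print(n,c,w,h,np.round(ray('top',c,z,info)[:2],3))
for n,uv in [('bladetip',(285,157)),('handle-end',(291,87))]: print(n,np.round(ray('top',uv,.01,info)[:2],3))
a=cv2.resize(im[100:300,150:300],None,fx=2.6,fy=2.6,interpolation=3);b=cv2.resize(im[140:250,310:400],None,fx=4,fy=4,interpolation=3)
b=cv2.copyMakeBorder(b,0,520-440,0,0,0);cv2.imwrite('pics/crop.png',np.hstack([a,b]))
print(a.shape,b.shape)
E
```

```text
cA (np.float64(200.5), np.float64(169.0)) 16 17 [0.609 0.167]
cB (np.float64(198.5), np.float64(200.0)) 16 17 [0.539 0.169]
cC (np.float64(187.0), np.float64(256.0)) 17 17 [0.413 0.19 ]
obj (np.float64(251.0), np.float64(165.5)) 15 16 [0.618 0.052]
vial (np.float64(256.0), np.float64(254.0)) 13 13 [0.422 0.037]
post (np.float64(131.0), np.float64(241.5)) 17 16 [0.442 0.317]
yel1 (np.float64(165.0), np.float64(217.0)) 17 17 [0.498 0.243]
yel2 (np.float64(228.0), np.float64(273.5)) 17 18 [0.376 0.098]
or (np.float64(210.0), np.float64(132.0)) 17 17 [0.696 0.148]
tq (np.float64(181.5), np.float64(135.5)) 16 16 [0.686 0.213]
dish (np.float64(130.0), np.float64(170.0)) 33 33 [0.603 0.327]
bladetip [ 0.642 -0.025]
handle-end [ 0.807 -0.037]
(520, 390, 3) (520, 360, 3)
```

View pics/crop.png

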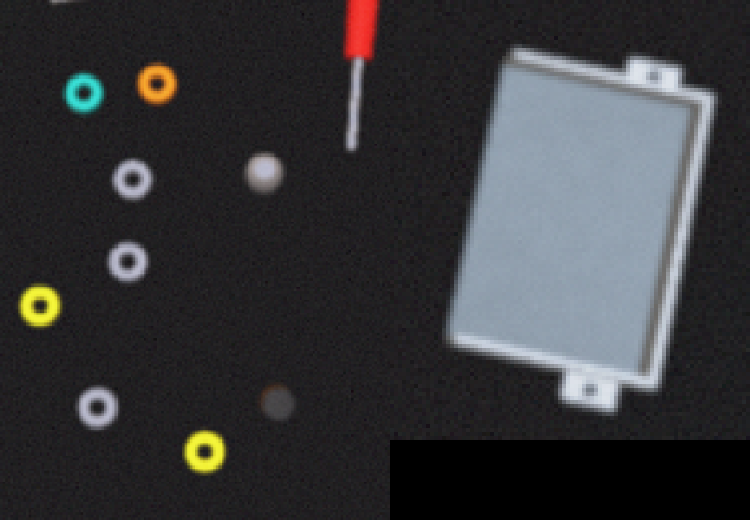

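The crop confirms three plain grey rings, at crop pixels (132,179), (128,261) and (98,407). The bay corners are clear too. Next I fit the bay pose.

```bash
cat >> h.py <<'E'
def rel(x,y,z,yaw):
    s=bot.sense();R=np.array(s['tcp_rot']);p=np.array(s['eef_pos'])
    d=R.T@(np.array([x,y,z])-p);y0=np.degrees(np.arctan2(R[1,0],R[0,0]))
    dy=(yaw-y0+180)%360-180
    print('share',np.round(d/.15,3),'turn z',round(-dy/360,4),'now',np.round(p,4),round(y0,1))
E
python3 - <<'E'
from h import *
from scipy.optimize import least_squares
info=cams.camera_info('top')
M=np.array([[84,-59,25],[-84,-59,25],[84,55,25],[-84,55,25],[80,55,0],[-80,55,0]])/1e3
U=np.array([[390.8,163.8],[377,237],[340.8,153],[325,226],[338,155.8],[326,224.5]])-0.4
def P(q):
    c,s=np.cos(q[2]),np.sin(q[2]);return M@np.array([[c,s,0],[-s,c,0],[0,0,1]])+[q[0],q[1],0]
f=lambda q:np.ravel([proj('top',p,info) for p in P(q)]-U)
r=least_squares(f,[.55,-.19,0],loss='soft_l1');print(r.x[:2],np.degrees(r.x[2]),np.round(f(r.x),1))
q=r.x;c,s=np.cos(q[2]),np.sin(q[2])
for b in [(-48,-10),(0,-28),(48,-10),(-48,75),(0,75),(48,75)]:
    x,y=b[0]/1e3,b[1]/1e3;print(b,round(q[0]+c*x-s*y,3),round(q[1]+s*x+c*y,3))
E
```

```text
[ 0.55961654 -0.18729232] -10.96020557732501 [-0.3 -0.1 -0.1 -0.1  0.2 -0.1  1.6 -0.1  0.2  0.8 -1.3 -0.2]
(-48, -10) 0.511 -0.188
(0, -28) 0.554 -0.215
(48, -10) 0.605 -0.206
(-48, 75) 0.527 -0.105
(0, 75) 0.574 -0.114
(48, 75) 0.621 -0.123
```

Request:
carry_out(targets="0.1 -0.1 0 0 0 -0.02; 0.25 -0.25 0 0 0 -0.045; 0.4 -0.4 0.1 0 0 -0.07; 0.55 -0.55 0.1 0 0 -0.095; 0.7 -0.7 0.2 0 0 -0.12; 0.85 -0.85 0.2 0 0 -0.145; 1 -1 0.3 0 0 -0.17; 1 -1 0.3 0 0 -0.195; 1 -1 0.3 0 0 -0.2145; 1 -1 0.3 0 0 -0.2145", grip=18)

```text
time: 1.35
eef_pos: [0.2517, -0.4297, 0.1768]
tcp_rot: [[-0.0, 1.0, -0.0], [1.0, 0.0, 0.0], [0.0, -0.0, -1.0]]
force: [0.2, -0.3, 0.7]
width: 0.195
gripper_force: 0.0
```

Request:
carry_out(targets="0.1 0.1 0 0 0 0; 0.25 0.25 0 0 0 0; 0.4 0.4 0 0 0 0; 0.6 0.6 0 0 0 0; 0.8 0.8 0 0 0 0; 1 1 0 0 0 0; 1 1 0 0 0 0; 1 1 0 0 0 0; 1 1 0 0 0 0; 1 1 0 0 0 0")

```text
time: 2.6
eef_pos: [0.4011, -0.2804, 0.1769]
tcp_rot: [[0.001, 1.0, -0.0], [1.0, -0.001, -0.0], [-0.0, -0.0, -1.0]]
force: [-0.1, 0.4, 0.5]
width: 0.196
gripper_force: 0.0
```

Request:
carry_out(targets="0.1 0.1 0 0 0 0; 0.2 0.2 0 0 0 0; 0.35 0.3 0 0 0 0; 0.5 0.45 0 0 0 0; 0.65 0.6 0 0 0 0; 0.8 0.75 0 0 0 0; 0.9 0.9 0 0 0 0; 1 0.9 0 0 0 0; 1 0.9 0 0 0 0; 1 0.9 0 0 0 0")

```text
time: 3.85
eef_pos: [0.5358, -0.1301, 0.177]
tcp_rot: [[-0.0, 1.0, -0.0], [1.0, 0.0, -0.0], [-0.0, -0.0, -1.0]]
force: [-0.1, 0.1, -0.0]
width: 0.197
gripper_force: 0.0
```

Request:
carry_out(targets="0.1 0 0 0 0 0; 0.2 0 0 0 0 0; 0.35 0 0 0 0 0; 0.5 0 0 0 0 0; 0.65 0 0 0 0 0; 0.8 0 0 0 0 0; 0.9 0 0 0 0 0; 1 0 0 0 0 0; 1 0 0 0 0 0; 1 0 0 0 0 0")

```text
time: 5.1
eef_pos: [0.5364, 0.02, 0.1769]
tcp_rot: [[-0.001, 1.0, 0.0], [1.0, 0.001, -0.0], [-0.0, 0.0, -1.0]]
force: [0.4, -0.3, -0.1]
width: 0.199
gripper_force: 0.0
```

Request:
carry_out(targets="0.1 0 0.1 0 0 0; 0.2 0 0.1 0 0 0; 0.35 0 0.2 0 0 0; 0.5 0 0.2 0 0 0; 0.65 0 0.3 0 0 0; 0.8 0 0.3 0 0 0; 0.9 0 0.4 0 0 0; 1 0 0.4 0 0 0; 1 0 0.4 0 0 0; 1 0 0.4 0 0 0")

```text
time: 6.35
eef_pos: [0.5364, 0.17, 0.1171]
tcp_rot: [[-0.001, 1.0, 0.0], [1.0, 0.001, -0.0], [-0.0, 0.0, -1.0]]
force: [0.5, -0.2, -0.2]
width: 0.194
gripper_force: 0.0
```

Run:
```python
from h import *
info=cams.camera_info('wrist');im=cams.capture('wrist')
rel(.539,.218,.10,90)
for p in [(.609,.167),(.539,.169),(.413,.19)]: print(p,proj('wrist',np.array([*p,.014]),info).round(0))
cv2.imwrite('pics/w1.png',im[:,:,::-1])
```

```text
share [0.321 0.017 0.114] turn z 0.0 now [0.5364 0.1699 0.1172] 90.0
(0.609, 0.167) [332. 198.]
(0.539, 0.169) [260. 196.]
(0.413, 0.19) [126. 174.]
```

View pics/w1.png

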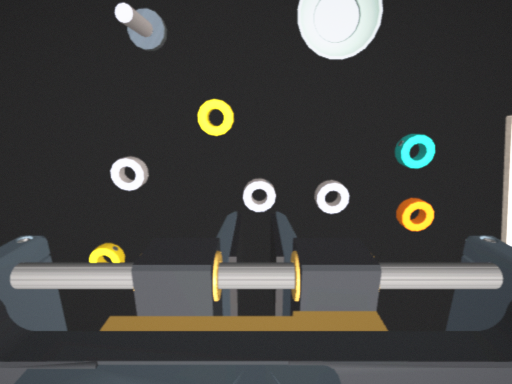

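The wrist view shows the collars at (332,197), (260,195) and (129,174), within about 3 px of the prediction. Next I move behind collar B, descend, and push.

Request:
carry_out(targets="0.1 0.02 0 0 0 0; 0.25 0.02 0 0 0 0; 0.37 0.02 0.1 0 0 0; 0.37 0.02 0.25 0 0 0; 0.37 0.02 0.4 0 0 0; 0.37 0.02 0.55 0 0 0; 0.37 0.02 0.65 0 0 0; 0.37 0.02 0.69 0 0 0; 0.37 0.02 0.69 0 0 0; 0.37 0.02 0.69 0 0 0")

```text
time: 7.65
eef_pos: [0.5396, 0.226, 0.0141]
tcp_rot: [[-0.001, 1.0, 0.001], [1.0, 0.001, 0.0], [0.0, 0.001, -1.0]]
force: [-0.3, 0.3, 0.3]
width: 0.197
gripper_force: 0.0
```

Request:
carry_out(targets="-0.05 0 0 0 0 0; -0.1 0 0 0 0 0; -0.15 0 0 0 0 0; -0.22 0 0 0 0 0; -0.3 0 0 0 0 0; -0.4 0 0 0 0 0; -0.5 0.01 0 0 0 0; -0.6 0.02 0 0 0 0; -0.7 0.03 0 0 0 0; -0.8 0.03 0 0 0 0")

```text
time: 8.9
eef_pos: [0.5439, 0.1048, 0.0134]
tcp_rot: [[-0.001, 1.0, 0.0], [1.0, 0.001, 0.0], [0.0, 0.0, -1.0]]
force: [0.4, 0.3, 0.0]
width: 0.194
gripper_force: 0.3
```

Run:
```python
from h import *
im=cams.capture('top');im2=cams.capture('scene')
a=cv2.resize(im[100:300,150:410],None,fx=1.5,fy=1.5);b=cv2.resize(im2[110:310,80:380],None,fx=1.3,fy=1.3)
c=np.zeros((300,790,3),np.uint8);c[:,:390]=a;c[:260,390:780]=b
cv2.imwrite('pics/c2.png',c[:,:,::-1]);rel(.554,-.186,.013,90)
```

```text
share [-1.935  0.069  0.003] turn z -0.0001 now [0.5437 0.1043 0.0134] 90.0
```

View pics/c2.png

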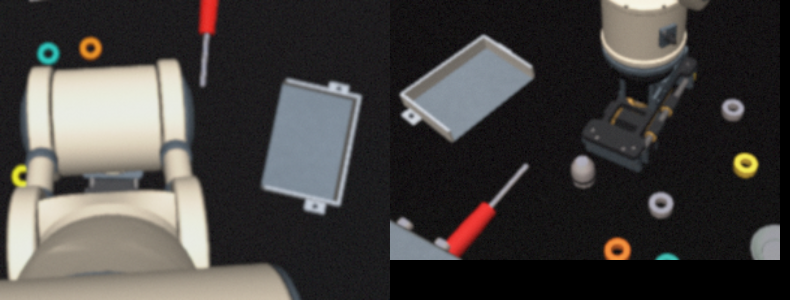

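The arm hides the pushed collar, but its old spot is empty and the other collars have not moved. I keep pushing.

Request:
carry_out(targets="-0.08 0 0 0 0 0; -0.17 0.01 0 0 0 0; -0.27 0.01 0 0 0 0; -0.37 0.01 0 0 0 0; -0.47 0.02 0 0 0 0; -0.57 0.02 0 0 0 0; -0.67 0.03 0 0 0 0; -0.77 0.03 0 0 0 0; -0.87 0.04 0 0 0 0; -0.97 0.04 0 0 0 0")

```text
time: 10.25
eef_pos: [0.5501, -0.0407, 0.0134]
tcp_rot: [[-0.001, 1.0, 0.0], [1.0, 0.001, -0.0], [-0.0, 0.0, -1.0]]
force: [-0.4, 0.7, 0.7]
width: 0.197
gripper_force: 0.2
```

Request:
carry_out(targets="-0.1 0 0 0 0 0; -0.21 0.01 0 0 0 0; -0.32 0.01 0 0 0 0; -0.43 0.01 0 0 0 0; -0.54 0.02 0 0 0 0; -0.65 0.02 0 0 0 0; -0.75 0.03 0 0 0 0; -0.84 0.03 0 0 0 0; -0.91 0.03 0 0 0 0; -0.96 0.03 0 0 0 0")

```text
time: 11.5
eef_pos: [0.5544, -0.1842, 0.0134]
tcp_rot: [[-0.001, 1.0, -0.0], [1.0, 0.001, 0.0], [0.0, -0.0, -1.0]]
force: [-0.1, 0.8, 0.8]
width: 0.197
gripper_force: 0.2
```

Request:
carry_out(targets="0.05 0 0 0 0 0; 0.15 0 0 0 0 0; 0.3 0 0 0 0 0; 0.45 0 -0.1 0 0 0; 0.6 0 -0.25 0 0 0; 0.75 0 -0.4 0 0 0; 0.9 0 -0.55 0 0 0; 1 0 -0.6 0 0 0; 1 0 -0.6 0 0 0; 1 0 -0.6 0 0 0")

```text
time: 12.75
eef_pos: [0.554, -0.0338, 0.1026]
tcp_rot: [[-0.001, 1.0, -0.001], [1.0, 0.001, 0.0], [0.0, -0.001, -1.0]]
force: [0.1, -0.9, 0.1]
width: 0.197
gripper_force: 0.0
```

Run:
```python
from h import *
im=cams.capture('top');im2=cams.capture('scene')
a=cv2.resize(im[100:300,150:410],None,fx=1.5,fy=1.5);b=cv2.resize(im2[110:310,80:380],None,fx=1.3,fy=1.3)
c=np.zeros((300,790,3),np.uint8);c[:,:390]=a;c[:260,390:780]=b
cv2.imwrite('pics/c3.png',c[:,:,::-1])
for p in [(.554,-.215,.007)]: print(proj('scene',np.array(p)),proj('top',np.array(p)))
# A: tool heading, dir tilt 12deg toward -x at start
rel(.609,.167,.10,75)
```

```text
[132.16155439 170.22575099] [367.49517956 197.39449014]
share [1.341 0.367 0.017] turn z 0.0417 now [ 0.554  -0.0342  0.1026] 90.0
```

View pics/c3.png

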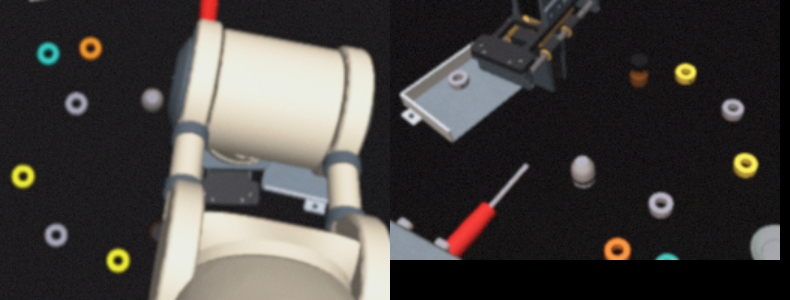

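Collar B sits in the bay at scene pixel (131,171), exactly as predicted. Collar A is next, with the tool aligned to the bay (yaw 79) and the opening at 22.

Request:
carry_out(targets="0.1 0 0 0 0 0.003; 0.2 0 0 0 0 0.006; 0.35 0.05 0 0 0 0.01; 0.5 0.05 0 0 0 0.015; 0.65 0.1 0 0 0 0.02; 0.8 0.1 0 0 0 0.025; 0.9 0.15 0 0 0 0.0306; 1 0.2 0 0 0 0.0306; 1 0.2 0 0 0 0.0306; 1 0.2 0 0 0 0.0306", grip=22)

```text
time: 14.1
eef_pos: [0.584, 0.1159, 0.1032]
tcp_rot: [[0.19, 0.982, -0.001], [0.982, -0.19, -0.0], [-0.0, -0.001, -1.0]]
force: [-0.1, 1.0, -0.6]
width: 0.243
gripper_force: 0.0
```

Request:
carry_out(targets="0.15 0.1 0 0 0 0; 0.35 0.1 0 0 0 0; 0.55 0.1 0 0 0 0; 0.74 0.1 0 0 0 0; 0.74 0.1 0.1 0 0 0; 0.74 0.1 0.25 0 0 0; 0.74 0.1 0.4 0 0 0; 0.74 0.1 0.55 0 0 0; 0.74 0.1 0.595 0 0 0; 0.74 0.1 0.595 0 0 0")

```text
time: 15.35
eef_pos: [0.6199, 0.2217, 0.0139]
tcp_rot: [[0.191, 0.982, -0.001], [0.982, -0.191, -0.0], [-0.0, -0.001, -1.0]]
force: [-0.5, 0.4, 0.5]
width: 0.241
gripper_force: 0.0
```

Request:
carry_out(targets="-0.08 0 0 0 0 0; -0.15 0 0 0 0 0; -0.21 0 0 0 0 0; -0.3 -0.03 0 0 0 0; -0.4 -0.06 0 0 0 0; -0.51 -0.1 0 0 0 0; -0.62 -0.14 0 0 0 0; -0.74 -0.18 0 0 0 0; -0.86 -0.22 0 0 0 0; -0.97 -0.25 0 0 0 0")

```text
time: 16.6
eef_pos: [0.5549, 0.0856, 0.0142]
tcp_rot: [[0.191, 0.982, -0.0], [0.982, -0.191, -0.0], [-0.0, -0.0, -1.0]]
force: [-0.1, 0.6, 1.0]
width: 0.24
gripper_force: 0.4
```

Request:
carry_out(targets="-0.09 0.02 0 0 0 0; -0.19 0.04 0 0 0 0; -0.29 0.06 0 0 0 0; -0.39 0.08 0 0 0 0; -0.49 0.12 0 0 0 0; -0.59 0.17 0 0 0 0; -0.69 0.22 0 0 0 0; -0.79 0.27 0 0 0 0; -0.89 0.32 0 0 0 0; -0.99 0.36 0 0 0 0")

```text
time: 17.85
eef_pos: [0.5807, -0.0704, 0.0142]
tcp_rot: [[0.19, 0.982, 0.0], [0.982, -0.19, -0.0], [0.0, 0.0, -1.0]]
force: [0.3, 0.1, 0.7]
width: 0.243
gripper_force: 0.3
```

Request:
carry_out(targets="-0.09 0.04 0 0 0 0; -0.18 0.08 0 0 0 0; -0.27 0.13 0 0 0 0; -0.36 0.17 0 0 0 0; -0.44 0.21 0 0 0 0; -0.51 0.24 0 0 0 0; -0.57 0.27 0 0 0 0; -0.62 0.3 0 0 0 0; -0.65 0.31 0 0 0 0; -0.65 0.31 0 0 0 0")

```text
time: 19.1
eef_pos: [0.6075, -0.174, 0.0141]
tcp_rot: [[0.191, 0.982, 0.0], [0.982, -0.191, -0.0], [-0.0, 0.0, -1.0]]
force: [0.1, 0.9, -0.1]
width: 0.239
gripper_force: 0.0
```

Request:
carry_out(targets="0.05 0 0 0 0 0; 0.15 0 0 0 0 0; 0.3 0 0 0 0 0; 0.4 0 -0.1 0 0 0; 0.5 -0.1 -0.25 0 0 0; 0.6 -0.2 -0.4 0 0 0; 0.75 -0.35 -0.55 0 0 0; 0.9 -0.5 -0.6 0 0 0; 1 -0.6 -0.6 0 0 0; 1 -0.65 -0.6 0 0 0")

```text
time: 20.35
eef_pos: [0.5398, -0.0068, 0.1044]
tcp_rot: [[0.189, 0.982, 0.0], [0.982, -0.189, -0.0], [-0.0, 0.0, -1.0]]
force: [0.1, -0.2, -1.0]
width: 0.243
gripper_force: 0.0
```

Run:
```python
from h import *
im=cams.capture('top');im2=cams.capture('scene')
a=cv2.resize(im[100:300,150:410],None,fx=1.5,fy=1.5);b=cv2.resize(im2[110:310,80:380],None,fx=1.3,fy=1.3)
c=np.zeros((300,790,3),np.uint8);c[:,:390]=a;c[:260,390:780]=b
cv2.imwrite('pics/c4.png',c[:,:,::-1])
i=cams.camera_info('scene')
for p in [(.554,-.215,.007),(.602,-.2,.007)]: print((proj('scene',np.array(p),i)-[80,110])*1.3+[390,0])
rel(.413,.19,.10,110)
```

```text
[457.81002071  78.29347628]
[445.79202023 102.06675399]
share [ 1.135 -1.08   0.027] turn z -0.086 now [ 0.5398 -0.008   0.104 ] 79.1
```

View pics/c4.png

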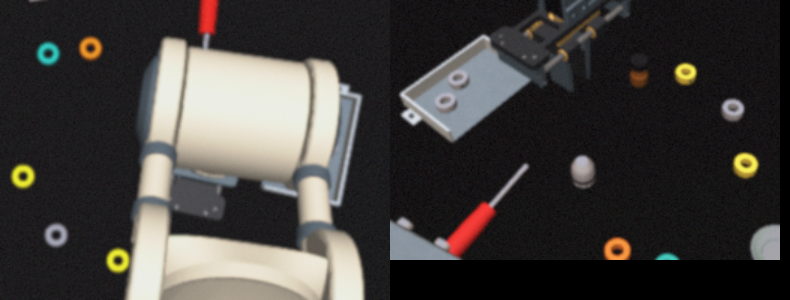

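Collars A and B are both in the bay, at crop pixels (445,102) and (458,78), as predicted. Next is collar C.

Request:
carry_out(targets="0.08 -0.07 0 0 0 -0.006; 0.2 -0.17 0 0 0 -0.012; 0.32 -0.28 0 0 0 -0.02; 0.44 -0.4 0 0 0 -0.028; 0.56 -0.5 0 0 0 -0.036; 0.68 -0.6 0 0 0 -0.044; 0.77 -0.69 0 0 0 -0.052; 0.77 -0.69 0 0 0 -0.058; 0.77 -0.69 0 0 0 -0.058; 0.77 -0.69 0 0 0 -0.058")

```text
time: 21.7
eef_pos: [0.4606, 0.1252, 0.1042]
tcp_rot: [[-0.172, 0.985, 0.0], [0.985, 0.172, 0.0], [0.0, 0.0, -1.0]]
force: [-0.2, 0.0, 0.1]
width: 0.243
gripper_force: 0.0
```

Run:
```python
from h import *
rel(.407,.235,.0135,100)
wp=[(.407,.235,None)]
def T(x,y,yaw):
    a=np.radians(yaw);return np.array([x+.0276*np.cos(a),y+.0276*np.sin(a)])
# (collar x,y,yaw) per row
P=[]
def seg(a,b,n):
    for k in range(1,n+1): P.append(np.array(a)+(np.array(b)-a)*k/n)
a0=(.412,.2075,100);seg((.407+.0048,.235-.0272,100),(.415,.191,100),3)
seg((.415,.19,100),(.52,0,100),16);seg((.52,0,100),(.533,-.09,84),8);seg((.533,-.09,84),(.517,-.187,80),9)
P+= [P[-1]]*4
st=np.array([.407,.235]);sy=100.
for i in range(0,len(P),10):
    rows=[]
    for x,y,w in P[i:i+10]:
        d=T(x,y,w)-st;a=np.radians(sy);rows.append(f"{(d@[np.cos(a),np.sin(a)])/.15:.2f} {(d@[np.sin(a),-np.cos(a)])/.15:.2f} 0 0 0 {-(w-sy)/360:.3f}")
    print('; '.join(rows));st=T(*P[min(i+9,len(P)-1)]);sy=P[min(i+9,len(P)-1)][2]
```

```text
share [ 0.783 -0.226  0.604] turn z -0.0003 now [0.4606 0.1252 0.1042] 99.9
-0.04 0.00 0 0 0 -0.000; -0.08 0.00 0 0 0 -0.000; -0.11 0.00 0 0 0 -0.000; -0.21 0.03 0 0 0 -0.000; -0.29 0.06 0 0 0 -0.000; -0.38 0.09 0 0 0 -0.000; -0.46 0.12 0 0 0 -0.000; -0.55 0.15 0 0 0 -0.000; -0.63 0.18 0 0 0 -0.000; -0.72 0.21 0 0 0 -0.000
-0.09 0.03 0 0 0 -0.000; -0.17 0.06 0 0 0 -0.000; -0.26 0.09 0 0 0 -0.000; -0.34 0.12 0 0 0 -0.000; -0.43 0.15 0 0 0 -0.000; -0.51 0.18 0 0 0 -0.000; -0.60 0.21 0 0 0 -0.000; -0.68 0.23 0 0 0 -0.000; -0.77 0.26 0 0 0 -0.000; -0.85 0.27 0 0 0 0.006
-0.08 0.01 0 0 0 0.006; -0.15 0.01 0 0 0 0.011; -0.23 0.02 0 0 0 0.017; -0.30 0.03 0 0 0 0.022; -0.38 0.03 0 0 0 0.028; -0.46 0.04 0 0 0 0.033; -0.54 0.05 0 0 0 0.039; -0.61 0.03 0 0 0 0.040; -0.68 0.01 0 0 0 0.041; -0.75 -0.01 0 0 0 0.043
-0.07 -0.00 0 0 0 0.001; -0.15 -0.00 0 0 0 0.002; -0.22 -0.00 0 0 0 0.004; -0.29 -0.00 0 0 0 0.005; -0.36 -0.01 0 0 0 0.006; -0.44 -0.01 0 0 0 0.007; -0.44 -0.01 0 0 0 0.007; -0.44 -0.01 0 0 0 0.007; -0.44 -0.01 0 0 0 0.007; -0.44 -0.01 0 0 0 0.007
```

Request:
carry_out(targets="0.15 -0.05 0 0 0 0; 0.35 -0.1 0 0 0 0; 0.55 -0.2 0 0 0 0; 0.78 -0.226 0 0 0 0; 0.78 -0.226 0.1 0 0 0; 0.78 -0.226 0.25 0 0 0; 0.78 -0.226 0.4 0 0 0; 0.78 -0.226 0.55 0 0 0; 0.78 -0.226 0.6 0 0 0; 0.78 -0.226 0.6 0 0 0")

```text
time: 22.95
eef_pos: [0.4071, 0.2344, 0.0141]
tcp_rot: [[-0.172, 0.985, -0.001], [0.985, 0.172, -0.0], [-0.0, -0.001, -1.0]]
force: [0.4, 1.1, -0.4]
width: 0.242
gripper_force: 0.0
```

Request:
carry_out(targets="-0.04 0 0 0 0 0; -0.08 0 0 0 0 0; -0.12 0 0 0 0 0; -0.21 0.03 0 0 0 0; -0.29 0.06 0 0 0 0; -0.38 0.09 0 0 0 0; -0.46 0.12 0 0 0 0; -0.55 0.15 0 0 0 0; -0.63 0.18 0 0 0 0; -0.72 0.21 0 0 0 0")

```text
time: 24.2
eef_pos: [0.4572, 0.1328, 0.0141]
tcp_rot: [[-0.172, 0.985, 0.0], [0.985, 0.172, 0.0], [0.0, 0.0, -1.0]]
force: [-0.4, 0.9, 1.3]
width: 0.24
gripper_force: 0.5
```

Request:
carry_out(targets="-0.09 0.03 0 0 0 0; -0.17 0.06 0 0 0 0; -0.26 0.09 0 0 0 0; -0.34 0.12 0 0 0 0; -0.43 0.15 0 0 0 0; -0.51 0.18 0 0 0 0; -0.6 0.21 0 0 0 0; -0.68 0.23 0 0 0 0; -0.77 0.26 0 0 0 0; -0.85 0.27 0 0 0 0.006")

```text
time: 25.45
eef_pos: [0.5191, 0.014, 0.0142]
tcp_rot: [[-0.133, 0.991, 0.0], [0.991, 0.133, -0.0], [-0.0, 0.0, -1.0]]
force: [0.7, 1.1, -0.2]
width: 0.244
gripper_force: 0.4
```

Request:
carry_out(targets="-0.08 0.01 0 0 0 0.006; -0.15 0.01 0 0 0 0.011; -0.23 0.02 0 0 0 0.017; -0.3 0.03 0 0 0 0.022; -0.38 0.03 0 0 0 0.028; -0.46 0.04 0 0 0 0.033; -0.54 0.05 0 0 0 0.039; -0.61 0.03 0 0 0 0.04; -0.68 0.01 0 0 0 0.041; -0.75 -0.01 0 0 0 0.043")

```text
time: 26.7
eef_pos: [0.532, -0.0974, 0.0142]
tcp_rot: [[0.135, 0.991, -0.0], [0.991, -0.135, 0.0], [0.0, -0.0, -1.0]]
force: [0.6, 1.1, 0.9]
width: 0.243
gripper_force: 0.4
```

Request:
carry_out(targets="-0.07 0 0 0 0 0.001; -0.15 0 0 0 0 0.002; -0.22 0 0 0 0 0.004; -0.29 0 0 0 0 0.005; -0.36 -0.01 0 0 0 0.006; -0.41 -0.01 0 0 0 0.007; -0.44 -0.01 0 0 0 0.007; -0.44 -0.01 0 0 0 0.007; -0.44 -0.01 0 0 0 0.007; -0.44 -0.01 0 0 0 0.007")

```text
time: 27.95
eef_pos: [0.5219, -0.1617, 0.0142]
tcp_rot: [[0.178, 0.984, -0.0], [0.984, -0.178, 0.0], [0.0, -0.0, -1.0]]
force: [-0.7, -0.3, 0.4]
width: 0.235
gripper_force: 0.0
```

Request:
carry_out(targets="0.05 0 0 0 0 0; 0.15 0 0 0 0 0; 0.3 0 0 0 0 0; 0.45 0 -0.1 0 0 0; 0.6 0 -0.25 0 0 0; 0.75 0 -0.4 0 0 0; 0.9 0 -0.6 0 0 0; 1 0 -0.8 0 0 0; 1 0 -1 0 0 0; 1 0 -1 0 0 0")

```text
time: 29.2
eef_pos: [0.5496, -0.0133, 0.1661]
tcp_rot: [[0.177, 0.984, 0.004], [0.984, -0.177, -0.0], [0.0, 0.004, -1.0]]
force: [-0.6, -0.4, 0.3]
width: 0.245
gripper_force: 0.0
```

Request:
carry_out(targets="0.1 0 0 0 0 0; 0.2 0 0 0 0 0; 0.35 0 0 0 0 0; 0.5 0 0 0 0 0; 0.65 0 0 0 0 0; 0.8 0 0 0 0 0; 0.9 0 0 0 0 0; 1 0 0 0 0 0; 1 0 0 0 0 0; 1 0 0 0 0 0")

```text
time: 30.45
eef_pos: [0.5752, 0.1329, 0.1641]
tcp_rot: [[0.178, 0.984, -0.0], [0.984, -0.178, -0.0], [-0.0, -0.0, -1.0]]
force: [-0.7, 0.2, 0.0]
width: 0.24
gripper_force: 0.0
```

Run:
```python
from h import *
im=cams.capture('top');im2=cams.capture('scene')
a=cv2.resize(im[100:300,150:410],None,fx=1.5,fy=1.5);b=cv2.resize(im2[110:310,80:380],None,fx=1.3,fy=1.3)
c=np.zeros((600,790,3),np.uint8);c[:300,:390]=a;c[:260,390:780]=b
c[300:600,:390]=cv2.resize(im[140:240,310:440],None,fx=3,fy=3)
c[300:600,390:780]=cv2.resize(im2[130:230,80:210],None,fx=3,fy=3)
cv2.imwrite('pics/c5.png',c[:,:,::-1])
```

```text
(no output)
```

View pics/c5.png

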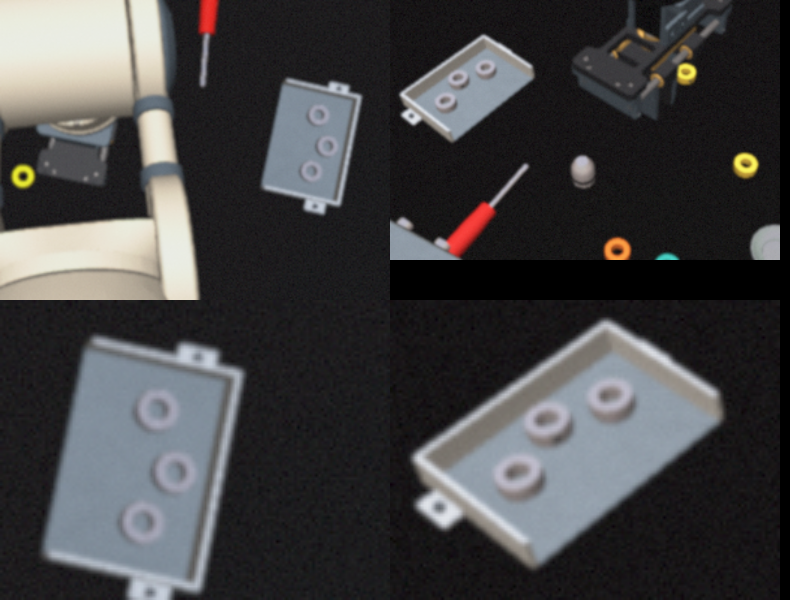

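All three collars lie flat and well inside the bay, at lower-left crop pixels (158,410), (174,472) and (142,522). The objective, screwdriver and yellow rings have not moved, and the gripper is clear.

```bash
python3 -c "
from rig import sign_off
print(sign_off())"
```

```text
the job is handed in; nothing more can be done
None
```

All three steel collars lie flat and wholly inside the bay, and I handed the job in at about 30.6 s; nothing else appears moved, but the gripper hid the vial in the last picture, so I rely on the path having been planned clear of it.

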